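Reload the bench tape dispenser and lock the roll in

TASK

Reload the tape dispenser: stand the fresh roll of tape from the carton in the dispenser's cradle between the two cheeks, push the retaining bar through both cheeks and the roll's core until its flange is home against the cheek, then swing the hook keeper fully down over the neck at the bar's tip so that the bar cannot work out. Leave the other things on the table where they are.

Things in the scene. Friction and masses are not known exactly. Their poses are not given: they have to be found in the camera images.
- dispenser: Bench tape dispenser, fixed to the table (place and yaw vary): dark base plate 186 x 112 mm, two upright grey cheeks, toothed blade at the front. Origin on the table midway between the cheeks, under the axis of their holes; own x away from the blade (blade at x = -105 mm, 62 mm high), own y along the hole axis (to the left seen from the blade side), z up.
- cradle_center (a point): Where the centre of the seated roll belongs: on the hole axis midway between the cheeks, 74 mm above the table; axes as the dispenser's. Cheeks: inner faces at y = -31 and +31 mm, outer at -39 and +39 mm, x from -58 to +58, tops 91 mm above the table. Between them two 18 mm rubber rollers (x = -32 and +32, axes 24 mm high) form the cradle; a 100 mm roll centres itself on them.
- entry_hole (a point): Centre of the 24 mm round hole in the outer face of the right (-y) cheek, 74 mm above the table, where the bar enters moving along the dispenser's +y; axes as the dispenser's. The left cheek has the same hole on the same axis. Outside the right cheek, under the hole, a 12 mm deep sill (top 61 mm above the table) keeps the bar's flange from turning.
- keeper (a joint): Angle (rad) of the flat steel hook keeper, 5 mm thick, outside the left (+y) cheek: 0 = fully down (level, a stop); it grows as its front end is lifted. Starts raised, 1.5 to 1.95 (about upright). Stiff hinge: stays where left; a push of 1 N at the knob turns it. Its 16 mm slot opens downward and fits over the bar's 8 mm neck, not over the 20 mm bar.
- keeper_pivot (a point): Pivot of the keeper, at x = +42, y = +50, z = +74 mm of the dispenser; it turns about the dispenser's y axis. Axes as the dispenser's.
- keeper_knob (a point): Centre of the keeper's black thumb knob, a round peg 16 mm across and 30 mm long pointing to the dispenser's +y; from the pivot it lies 112 mm toward the blade, 14.5 mm up and 17.5 mm along +y when the keeper is down. It can be pinched from above across its 16 mm and swung round, or pushed.
- bar_handle (a point): Centre of the black flat handle of the retaining bar (loose, lying on the table): 12 mm thick (own x), 48 mm long (own y), 34 mm high (own z, up as it lies); pinch it from above across its 12 mm. Own y runs along the bar to its tip. The bar's axis is 7 mm below this point (10 mm above the table as it lies), the flange face 29 mm ahead along own y.
- bar_flange (a point): Point on the bar's axis at its flange face (flange 34 x 28 mm); axes as the handle's. From here along own y: round bar 20 mm across for 77 mm, tapering to an 8 mm neck from 84 to 96 mm, 20 mm again, then a cone from 104 mm to the tip at 118 mm (8 mm blunt). With the flange against the right cheek the neck stands in the keeper's plane. 130 g.
- roll_center (a point): Centre of the fresh brown roll of packing tape, 100 mm across, 48 mm wide, core about 70 mm across, 140 g; it stands on edge in the carton, centre 54 mm above the table. Own z is the roll's axis (level). Take it from above across its 48 mm width near the top.
- carton: Cut-down cardboard carton holding the fresh roll, fixed to the table: 112 x 66 mm (x, y), walls 38 mm high and 4 mm thick, floor 4 mm; origin under its centre on the table; the roll's axis runs along its y.
- spare_roll: Bystander: pale roll of tape lying flat, 92 mm across, 48 mm high; origin under its centre.
- stapler: Bystander: stapler 34 x 136 x 50 mm, origin under its centre, long along own y.
- marker: Bystander: marker pen 16 x 123 x 17 mm, origin under its centre, long along own y.
- scissors: Bystander: scissors 87 x 199 x 9 mm lying flat, origin under their centre, long along own y.

How it is judged:
By the outcome, as a careful person would: the job done as asked, in the order asked, and still so for the second after the job is handed in, with the robot touching nothing.
It also fails if it takes over 64 s, if anything falls off the work surface, if the arm or the gripper's body presses on something with over 40 N, if the wrist force passes 120 N, or if a joint passes its speed limit or range.

ROBOT

A 6-joint arm with a two-finger parallel gripper is mounted at the origin on a cart in front of the work surface, level with it; the furniture and walls round the work are solid. World frame = base frame: x ahead of the robot, y to its left, z up, the work surface at z = 0. Lengths are in m, angles in rad, forces in N, time in s.
With the tool pointing down it reaches from about 0.4 to 0.825 m from the base axis. Payload 7 kg.
Tool frame: the origin (TCP) lies midway between the tips of the shut fingers; the grasp point (between the pads) lies 19 mm behind it; z points along the fingers, y is the line along which they close (so a half turn about z gives the same grasp; the last joint's range is limited). The gripper opens to 88 mm and grips with 3 to 60 N. Pads are 19 mm wide; open, the fingers measure 130 mm over their backs; the gripper's body (78 mm by 193 mm) begins 47 mm behind the grasp point.
Start: joints at [1.6, 0.359, 0.012, 0, -1.224, -0.288], TCP at [0.173, 0.652, 0.227] pointing down, gripper open.
Joint ranges: [-3.07, 3.07], [-1.43, 2.12], [-1.02, 1.25], [-3.03, 1.67], [-3.05, -0], [-3.03, 3.03]. Speed limits (rad/s): [2.39, 2.39, 3.01, 3.14, 3.14, 3.14].

INTERFACE

Orientations are given as [roll, pitch, yaw] about the fixed x, y, z axes, in that order (R = Rz(yaw) Ry(pitch) Rx(roll)).
In Python, from station import get_state, grab_frame, calibration, job_done, boxes_of, regions_of, spot_point gives the robot as it stands. The module is installed in compiled form; this text tells all that it offers.
- The arm moves only by the tool arm_command, never from a script. Its argument "commands" is a list of rows, each an object of numbers: "tx", "ty", "tz": the shift along the tool's x, y, z each as a share of 25 cm, from -1 to 1; "twist": the turn about the tool's z as a share of 180 degrees, from -1 to 1. A call has exactly 8 rows; each row is the pose to reach, as a shift and turn from the pose commanded when the call began, along the tool's axes at that moment, turning the shorter way round; what a row does not reach only later rows make up. A row lasts 1/12 s, in which the tool goes at most 41.7 mm and 7.16 degrees, less where a joint would pass 70% of its speed; a pose out of reach is approached as far as the arm can. A call with a number of a shift or a turn outside -1 to 1 is refused whole. A call with a gripper value outside its range is refused whole. "claw" is the opening, from 0 (shut) to 1 (fully open), set as the call begins (left out, the last holds). The fingers move at their own pace and stop on an object; "grip_force" is the grip in N (left out, the last holds). Time passes only in rows, so rows that repeat a pose let the fingers close, or fill a call up. It gives the time, the measured TCP pose, the force, the opening and the grip force at its end, in the units of the state.
- get_state(): the state, without advancing time (a new reading comes with each control period).
- grab_frame(name): name is "scene" or "top" or "wrist"; returns the picture (384x512x3 uint8, red, green, blue); there is no depth.
- calibration(name): a dict with "camera_matrix" (3x3 intrinsics, pixels), "extrinsics" (4x4, takes a point from camera to world coordinates). Camera axes: x right, y down, z forward; pixel columns grow to the right and rows downward; lengths in m; the calibration is good to about 2 mm. The wrist camera is an equidistant fisheye: a pixel r from the principal point sees the ray r / f radians off the axis. A picture is of the moment at which its call begins: read the wrist's pose just before it. calibration takes no time and is no camera call; for the wrist camera it gives the pose at the moment of the call.
- job_done(): hands the job in; it is judged then, once.
Trained networks look in the newest picture that a camera, given by its name, has taken for a name from the list of things; names that differ only in an ending like _2 or _b are one class to them, and where a whole thing is asked for, a point or a joint stands for the part that bears it (a point fixed in the world has none). Each returns a list of dicts, best first, with "score" (0 to 1); they miss things now and then, are a little off and sometimes report something else, mostly with a low value. They report only what shows in the picture. A call takes as long as a camera call.
- boxes_of(query, camera): "rect" ([left, top, right, bottom] in pixels, round what is visible of it).
- regions_of(query, camera): "region" (384x512 bool, what is visible of it) and "rect" ([left, top, right, bottom] in pixels, round what is visible of it).
- spot_point(query, camera): "uv" ([column, row] in pixels: a listed point, or the origin of a listed thing).
The state is a dict: "t": time; "q": joint angles; "qd": joint speeds; "joint_efforts": joint torques, N m; "eef_pos": TCP position; "ee_rot": TCP orientation; "force": force on the tool from outside, world axes, zero at the start; "moment": the same for the moment, N m; "width": finger opening in m; "gripper_force": force on a finger pad.
Only numpy, scipy, OpenCV 4.12 (cv2) and the standard library are available. Lean on these libraries where they do the work, as an engineer would, in place of code of your own. Each camera call takes 0.05 s, during which the arm holds its last target. There are 200 camera calls.

## Working session

There is one attempt and no reset: what is moved stays moved. The work goes in short steps, Python scripts to look and compute and a tool call to move; the robot and the scene stay as the last step left them, time stands still between calls to the robot, and variables do not carry over. Pictures are saved under pics/ and viewed, at most 10 in all, crops included, and the job is handed in when it is done.

Besides the shell and the picture viewer there is one more tool, called as name([rows], argument=value, ...), one row to a line, values as JSON. arm_command: Moves the arm, as the interface text tells. Shift numbers are shares of 25 cm and turn numbers shares of 180 degrees, none past 1 either way. Its arguments: {"type":"object","properties":{"commands":{"type":"array"},"claw":{"type":"number"},"grip_force":{"type":"number"}},"required":["commands"]}

```bash
mkdir -p pics; cat > h.py <<'E'
import numpy as np, cv2
from station import *
from scipy.spatial.transform import Rotation as R
def ray(cam,uv,c=None):
    c=c or calibration(cam);K=np.array(c["camera_matrix"]);T=np.array(c["extrinsics"])
    x=(uv[0]-K[0,2])/K[0,0];y=(uv[1]-K[1,2])/K[1,1]
    if cam=="wrist":
        r=np.hypot(x,y)+1e-12;d=np.array([np.sin(r)*x/r,np.sin(r)*y/r,np.cos(r)])
    else: d=np.array([x,y,1.])
    return T[:3,3],T[:3,:3]@d
def onz(cam,uv,z,c=None):
    o,d=ray(cam,uv,c);return o+d*(z-o[2])/d[2]
def proj(cam,P,c=None):
    c=c or calibration(cam);K=np.array(c["camera_matrix"]);T=np.array(c["extrinsics"])
    p=T[:3,:3].T@(np.array(P)-T[:3,3])
    if cam=="wrist":
        r=np.hypot(p[0],p[1])+1e-12;t=np.arctan2(r,p[2]);x,y=t*p[0]/r,t*p[1]/r
    else:x,y=p[0]/p[2],p[1]/p[2]
    return np.array([K[0,0]*x+K[0,2],K[1,1]*y+K[1,2]])
def save(n,im,s=1):cv2.imwrite('pics/'+n+'.png',cv2.resize(im[:,:,::-1],None,fx=s,fy=s))
E
python3 - <<'E'
from h import *
np.set_printoptions(precision=3,suppress=True)
ims=[grab_frame(c) for c in("top","scene")]
save('a_top',ims[0],1.5);save('a_scene',ims[1],1.5)
Z=dict(dispenser=0,cradle_center=.074,entry_hole=.074,keeper_pivot=.074,keeper_knob=.18,bar_handle=.017,bar_flange=.01,roll_center=.054,carton=0,spare_roll=0,stapler=0)
for n,z in Z.items():
  for c in("top","scene"):
    for s in spot_point(n,c)[:2]: print(n,c,round(s["score"],2),np.round(s["uv"]),onz(c,s["uv"],z))
for c in ("top","scene"): print(calibration(c)["extrinsics"])
s=get_state();print(s["t"],s["eef_pos"],s["ee_rot"])
E
```

```text
dispenser top 0.64 [234. 156.] [0.642 0.133 0.   ]
dispenser top 0.55 [243. 199.] [0.501 0.026 0.   ]
dispenser scene 0.97 [236. 201.] [0.52  0.038 0.   ]
dispenser scene 0.28 [245. 186.] [0.586 0.087 0.   ]
cradle_center top 0.62 [238. 188.] [0.511 0.051 0.074]
cradle_center scene 0.63 [235. 184.] [0.511 0.028 0.074]
entry_hole top 0.57 [253. 189.] [ 0.533 -0.002  0.074]
entry_hole top 0.18 [236. 171.] [0.568 0.086 0.074]
entry_hole scene 0.6 [243. 186.] [0.525 0.005 0.074]
keeper_pivot top 0.9 [234. 174.] [0.556 0.089 0.074]
keeper_pivot scene 0.94 [237. 169.] [0.56  0.093 0.074]
keeper_knob top 0.59 [169. 200.] [0.345 0.23  0.18 ]
keeper_knob top 0.4 [236. 154.] [0.594 0.095 0.18 ]
keeper_knob scene 0.48 [244. 130.] [0.608 0.129 0.18 ]
bar_handle top 0.79 [321. 219.] [ 0.551 -0.274  0.017]
bar_handle top 0.62 [239. 189.] [0.525 0.056 0.017]
bar_handle scene 0.75 [307. 250.] [ 0.553 -0.26   0.017]
bar_flange top 0.72 [310. 219.] [ 0.537 -0.239  0.01 ]
bar_flange scene 0.89 [299. 243.] [ 0.557 -0.223  0.01 ]
roll_center top 0.75 [170. 148.] [0.546 0.36  0.054]
roll_center scene 0.86 [190. 139.] [0.537 0.366 0.054]
carton top 0.83 [173. 155.] [0.542 0.35  0.   ]
carton scene 0.9 [192. 151.] [0.543 0.372 0.   ]
spare_roll top 0.74 [311. 173.] [ 0.706 -0.167  0.   ]
spare_roll scene 0.96 [320. 213.] [ 0.7   -0.148 -0.   ]
stapler top 0.87 [340. 281.] [ 0.371 -0.431  0.   ]
stapler scene 0.57 [294. 333.] [ 0.37  -0.437  0.   ]
[[ 0.431 -0.87   0.241  0.077]
 [-0.902 -0.415  0.115 -0.235]
 [-0.    -0.267 -0.964  1.842]
 [ 0.     0.     0.     1.   ]]
[[ 0.824 -0.33   0.461 -0.055]
 [-0.566 -0.503  0.653 -0.875]
 [ 0.017 -0.799 -0.601  0.841]
 [ 0.     0.     0.     1.   ]]
1.2 [0.173 0.652 0.227] [-3.142  0.    -0.259]
```

View pics/a_top.png

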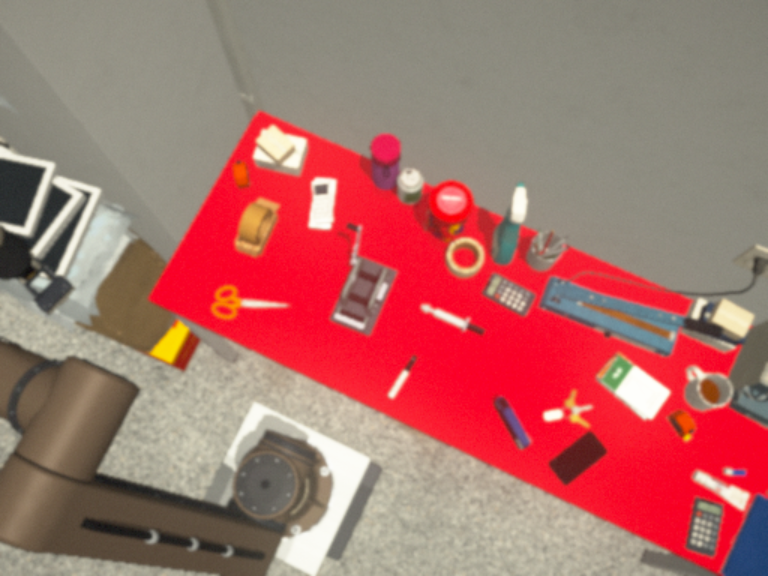

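View pics/a_scene.png

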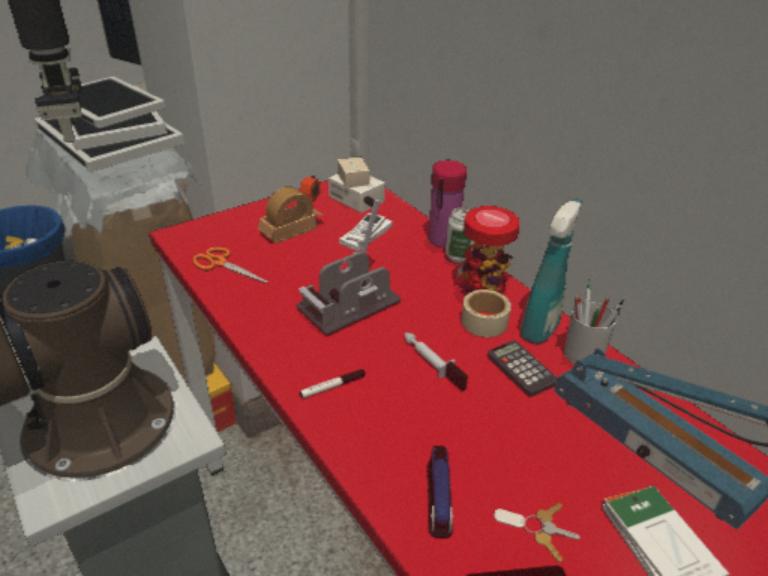

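The top view shows the roll in its carton at about (258,228)/1.5 and the dispenser at about (365,295)/1.5. The bar is at about (455,318)/1.5 with its tip pointing to the dispenser, and the keeper is upright. I'll move over the roll and look from close by.

arm_command([
  {"tx":0.9,"ty":0.37},
  {"tx":0.9,"ty":0.37},
  {"tx":0.9,"ty":0.37},
  {"tx":0.9,"ty":0.37},
  {"tx":0.9,"ty":0.37},
  {"tx":0.9,"ty":0.37},
  {"tx":0.9,"ty":0.37},
  {"tx":0.9,"ty":0.37},
], claw=1)

```text
invalid input
```

arm_command([
  {"tx":0.5,"ty":0.37},
  {"tx":0.5,"ty":0.37},
  {"tx":0.5,"ty":0.37},
  {"tx":0.5,"ty":0.37},
  {"tx":0.5,"ty":0.37},
  {"tx":0.5,"ty":0.37},
  {"tx":0.5,"ty":0.37},
  {"tx":0.5,"ty":0.37},
])

```text
invalid input
```

```bash
cat >> h.py <<'E'
np.set_printoptions(precision=3,suppress=True)
def go(x,y,z,yaw,s=None):
    "print shares for a target tool pose (tool down)"
    s=s or get_state();r=R.from_euler('xyz',s["ee_rot"]);d=r.inv().apply(np.array([x,y,z])-s["eef_pos"])/.25
    w=(s["ee_rot"][2]-yaw+np.pi)%(2*np.pi)-np.pi   # turning about tool z (down) is -yaw
    print("tx,ty,tz",d,"twist",w/np.pi)
E
python3 - <<'E'
from h import *
s=get_state();c=calibration("wrist");im=grab_frame("wrist");save('b',im,1.5)
print(s["t"],s["eef_pos"],s["ee_rot"],c["extrinsics"],c["camera_matrix"])
for n,z in dict(dispenser=0,cradle_center=.074,entry_hole=.074,keeper_pivot=.074,keeper_knob=.18,bar_handle=.017,bar_flange=.01,roll_center=.054,carton=0).items():
    for q in spot_point(n,"wrist")[:2]: print(n,round(q["score"],2),np.round(q["uv"]),onz("wrist",q["uv"],z,c))
E
```

```text
1.2 [0.173 0.652 0.227] [-3.142  0.    -0.259] [[-0.256 -0.924 -0.285  0.251]
 [-0.967  0.245  0.075  0.632]
 [ 0.     0.295 -0.956  0.384]
 [ 0.     0.     0.     1.   ]] [[297.319   0.    255.202]
 [  0.    297.319 189.637]
 [  0.      0.      1.   ]]
```

View pics/b.png

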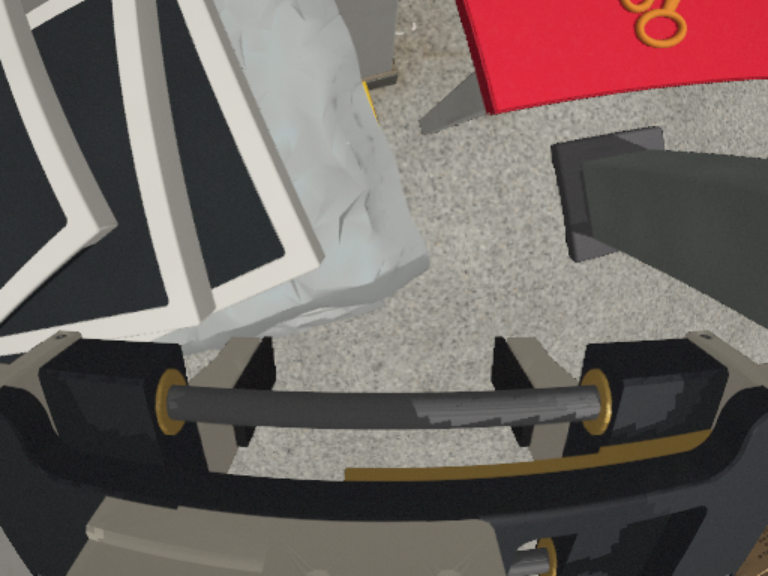

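The wrist view shows only floor at the start pose, with the fingers at rows 340–450. The calls were refused, so I'll give every field explicitly.

arm_command([
  {"tx":0.9,"ty":0.37,"tz":0,"twist":0},
  {"tx":0.9,"ty":0.37,"tz":0,"twist":0},
  {"tx":0.9,"ty":0.37,"tz":0,"twist":0},
  {"tx":0.9,"ty":0.37,"tz":0,"twist":0},
  {"tx":0.9,"ty":0.37,"tz":0,"twist":0},
  {"tx":0.9,"ty":0.37,"tz":0,"twist":0},
  {"tx":0.9,"ty":0.37,"tz":0,"twist":0},
  {"tx":0.9,"ty":0.37,"tz":0,"twist":0},
], claw=1, grip_force=20)

```text
t: 2.37
eef_pos: [0.3682, 0.5041, 0.2268]
ee_rot: [-3.141, -0.0, -0.262]
force: [-0.4, 1.1, -0.3]
width: 0.0875
gripper_force: 0.0
```

arm_command([
  {"tx":0.4,"ty":0.45,"tz":0,"twist":0},
  {"tx":0.4,"ty":0.45,"tz":0,"twist":0},
  {"tx":0.4,"ty":0.45,"tz":0,"twist":0},
  {"tx":0.4,"ty":0.45,"tz":0,"twist":0},
  {"tx":0.4,"ty":0.45,"tz":0,"twist":0},
  {"tx":0.4,"ty":0.45,"tz":0,"twist":0},
  {"tx":0.4,"ty":0.45,"tz":0,"twist":0},
  {"tx":0.4,"ty":0.45,"tz":0,"twist":0},
])

```text
t: 3.03
eef_pos: [0.434, 0.3723, 0.2265]
ee_rot: [-3.141, 0.0, -0.258]
force: [0.1, 0.1, -0.4]
width: 0.0877
gripper_force: 0.0
```

```bash
python3 - <<'E'
from h import *
s=get_state();c=calibration("wrist");im=grab_frame("wrist");save('c',im,1.5)
print(s["t"],s["eef_pos"],s["ee_rot"])
for n,z in dict(dispenser=0,cradle_center=.074,entry_hole=.074,keeper_pivot=.074,roll_center=.054,carton=0).items():
    for q in spot_point(n,"wrist")[:2]: print(n,round(q["score"],2),np.round(q["uv"]),onz("wrist",q["uv"],z,c))
E
```

```text
3.0333 [0.434 0.372 0.227] [-3.141  0.    -0.258]
dispenser 0.61 [461.  60.] [0.515 0.031 0.   ]
cradle_center 0.97 [495.  53.] [0.52  0.027 0.074]
entry_hole 0.59 [506.  47.] [ 0.527 -0.     0.074]
keeper_pivot 0.58 [460.  22.] [0.563 0.08  0.074]
```

View pics/c.png

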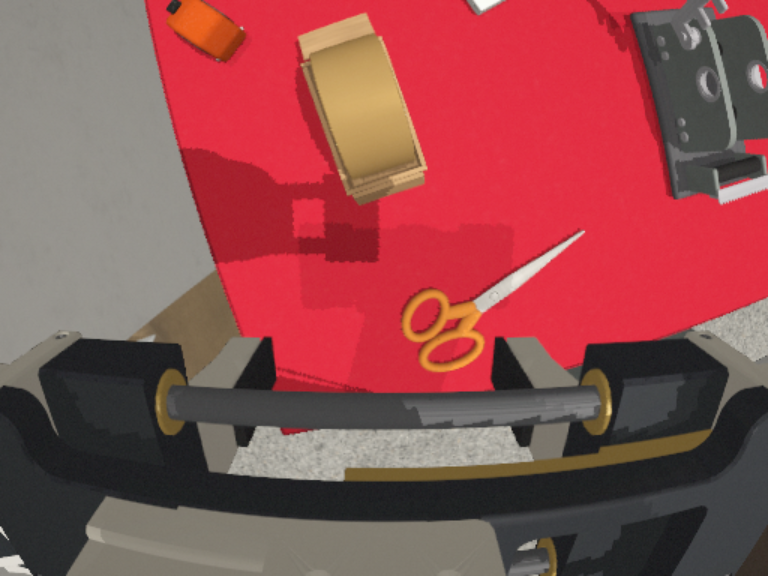

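The roll and carton show at about (362,110)/1.5, turned some 15° in the picture, with the dispenser at the right edge. I'll fit silhouettes to get their poses.

```bash
cat >> h.py <<'E'
from scipy.optimize import minimize
def cyl(r,h,z):
    a=np.linspace(0,2*np.pi,60);return np.array([[r*np.cos(t),y,z+r*np.sin(t)] for t in a for y in(-h,h)])
def box(x,y,z0,z1):return np.array([[a,b,c] for a in(-x,x) for b in(-y,y) for c in(z0,z1)])
def fitmask(cam,c,mask,parts,p0):
    "planar pose (x,y,yaw) whose convex parts cover mask best"
    def f(p):
        m=np.zeros((384*2,512*2),np.uint8);Rz=R.from_euler('z',p[2])
        for P in parts:
            u=np.array([proj(cam,v,c) for v in Rz.apply(P)+[p[0],p[1],0]])
            cv2.fillConvexPoly(m,cv2.convexHull(np.round(u*32).astype(np.int32)),1,shift=4)
        M=cv2.resize(mask.astype(np.uint8),(1024,768),interpolation=0)
        return 1-(m&M).sum()/max(1,(m|M).sum())
    best=min((minimize(f,p0+np.array([0,0,d]),method="Nelder-Mead",options=dict(initial_simplex=np.array([p0+[0,0,d]]*4)+np.vstack([[0]*3,np.diag([.012,.012,.1])]),xatol=1e-4,fatol=1e-4,maxiter=120)) for d in(-.15,.15)),key=lambda b:b.fun)
    return best.x,best.fun
E
python3 - <<'E'
from h import *
c=calibration("wrist");im=grab_frame("wrist")
for n,parts in (("roll_center",None),("carton",None)):
    r=regions_of(n,"wrist")
    for q in r[:2]: print(n,q["score"],q["rect"],q["region"].sum())
    globals()[n]=r[0]["region"] if r else None
ro,ca=globals()["roll_center"],globals()["carton"]
if ro is not None and ca is not None:
    print(fitmask("wrist",c,ro|ca,[box(.056,.033,0,.038),cyl(.05,.024,.054)],np.array([.56,.36,0])))
r=regions_of("carton","top") ; im=grab_frame("top");
E
```

```text
roll_center 0.69 [206.3, 23.3, 271.9, 119.5] 4314
carton 0.86 [197.7, 6.8, 283.0, 137.7] 1986
(array([0.541, 0.359, 0.094]), np.float64(0.23376623376623373))
```

```bash
python3 - <<'E'
from h import *
c=calibration("wrist")
for uv in ((425,163),(369,14),(299,35),(356,187)): print(onz("wrist",np.array(uv)/1.5,.038,c))
p=[.541,.359,.094]
for yaw in (.094,):
  for v in box(.056,.033,.038,.0381)[::2]: print(v,proj("wrist",R.from_euler('z',yaw).apply(v)+[p[0],p[1],0],c)*1.5)
im=cv2.imread('pics/c.png')
for parts in ([box(.056,.033,0,.038),cyl(.05,.024,.054)],):
  for P in parts:
    u=np.array([proj("wrist",v,c) for v in R.from_euler('z',p[2]).apply(P)+[p[0],p[1],0]])*1.5
    cv2.polylines(im,[cv2.convexHull(u.astype(np.int32))],True,(255,0,0),1)
cv2.imwrite('pics/d.png',cv2.resize(im[0:230,270:460],None,fx=2.6,fy=2.6))
E
```

```text
[0.495 0.322 0.038]
[0.621 0.333 0.038]
[0.62  0.389 0.038]
[0.491 0.378 0.038]
[-0.056 -0.033  0.038] [428.165 171.364]
[-0.056  0.033  0.038] [348.154 200.345]
[ 0.056 -0.033  0.038] [377.92   38.077]
[0.056 0.033 0.038] [297.346  68.569]
```

View pics/d.png

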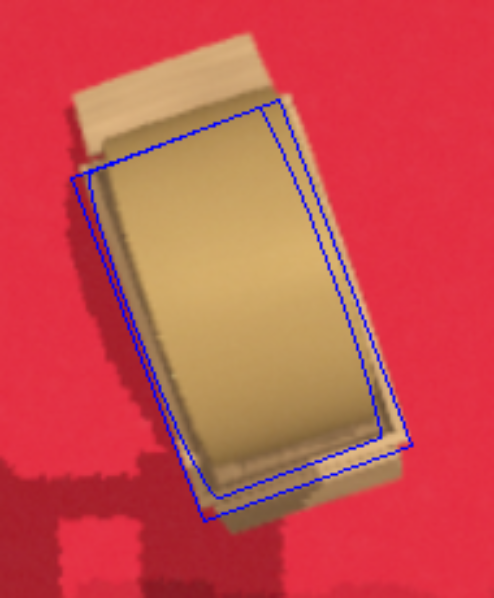

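The overlay shows the fitted yaw (0.094) is right and the carton has end flaps; the roll sits about 2–3 mm up and right of the fit, so its centre is near (0.5435, 0.356). Going for the grasp.

arm_command([
  {"tx":0.44,"ty":-0.05,"tz":0,"twist":-0.112},
  {"tx":0.44,"ty":-0.05,"tz":0,"twist":-0.112},
  {"tx":0.44,"ty":-0.05,"tz":0,"twist":-0.112},
  {"tx":0.44,"ty":-0.05,"tz":0.2,"twist":-0.112},
  {"tx":0.44,"ty":-0.05,"tz":0.35,"twist":-0.112},
  {"tx":0.44,"ty":-0.05,"tz":0.5,"twist":-0.112},
  {"tx":0.44,"ty":-0.05,"tz":0.622,"twist":-0.112},
  {"tx":0.44,"ty":-0.05,"tz":0.622,"twist":-0.112},
])

```text
t: 4.3
eef_pos: [0.5406, 0.3515, 0.0638]
ee_rot: [3.135, 0.009, 0.091]
force: [-1.3, -1.1, -1.1]
width: 0.0874
gripper_force: 0.0
```

arm_command([
  {"tx":0,"ty":0,"tz":0,"twist":0},
  {"tx":0,"ty":0,"tz":0,"twist":0},
  {"tx":0,"ty":0,"tz":0,"twist":0},
  {"tx":0,"ty":0,"tz":0,"twist":0},
  {"tx":0,"ty":0,"tz":0,"twist":0},
  {"tx":0,"ty":0,"tz":0,"twist":0},
  {"tx":0,"ty":0,"tz":0,"twist":0},
  {"tx":0,"ty":0,"tz":0,"twist":0},
], claw=0, grip_force=25)

```text
t: 4.97
eef_pos: [0.5445, 0.3557, 0.072]
ee_rot: [-3.14, -0.001, 0.093]
force: [-1.8, 0.9, 4.6]
width: 0.0472
gripper_force: 24.9
```

arm_command([
  {"tx":0,"ty":0,"tz":-0.15,"twist":0},
  {"tx":0,"ty":0,"tz":-0.3,"twist":0},
  {"tx":0,"ty":0,"tz":-0.45,"twist":0},
  {"tx":-0.1,"ty":0.1,"tz":-0.6,"twist":0},
  {"tx":-0.2,"ty":0.2,"tz":-0.72,"twist":0},
  {"tx":-0.3,"ty":0.33,"tz":-0.8,"twist":0},
  {"tx":-0.4,"ty":0.46,"tz":-0.88,"twist":0},
  {"tx":-0.48,"ty":0.6,"tz":-0.9,"twist":0},
])

```text
t: 5.63
eef_pos: [0.4465, 0.211, 0.2931]
ee_rot: [-3.14, -0.002, 0.094]
force: [0.7, -0.5, 0.0]
width: 0.0474
gripper_force: 24.9
```

arm_command([
  {"tx":0,"ty":0.15,"tz":0,"twist":0},
  {"tx":0,"ty":0.3,"tz":0,"twist":0},
  {"tx":0,"ty":0.4,"tz":0,"twist":0},
  {"tx":0,"ty":0.5,"tz":0,"twist":0},
  {"tx":0,"ty":0.5,"tz":0,"twist":0},
  {"tx":0,"ty":0.5,"tz":0,"twist":0},
  {"tx":0,"ty":0.5,"tz":0,"twist":0},
  {"tx":0,"ty":0.5,"tz":0,"twist":0},
])

```text
t: 6.3
eef_pos: [0.4588, 0.0879, 0.291]
ee_rot: [-3.142, 0.0, 0.093]
force: [-0.3, 0.3, -1.4]
width: 0.0473
gripper_force: 24.9
```

```bash
python3 - <<'E'
from h import *
s=get_state();c=calibration("wrist");im=grab_frame("wrist");save('e',im,1.5)
print(s["t"],s["eef_pos"],s["ee_rot"],s["width"])
for n,z in dict(dispenser=0,cradle_center=.074,entry_hole=.074,keeper_pivot=.074,bar_handle=.017,bar_flange=.01,roll_center=.054).items():
    for q in spot_point(n,"wrist")[:2]: print(n,round(q["score"],2),np.round(q["uv"]),onz("wrist",q["uv"],z,c))
E
```

```text
6.3 [0.459 0.088 0.291] [-3.142  0.     0.093] 0.04725600910754715
dispenser 0.65 [296. 116.] [0.521 0.033 0.   ]
cradle_center 0.74 [302. 118.] [0.523 0.035 0.074]
entry_hole 0.57 [333. 119.] [ 0.527 -0.005  0.074]
keeper_pivot 0.98 [266.  85.] [0.559 0.084 0.074]
bar_handle 0.94 [461. 130.] [ 0.546 -0.259  0.017]
bar_flange 0.65 [446. 126.] [ 0.547 -0.229  0.01 ]
```

View pics/e.png

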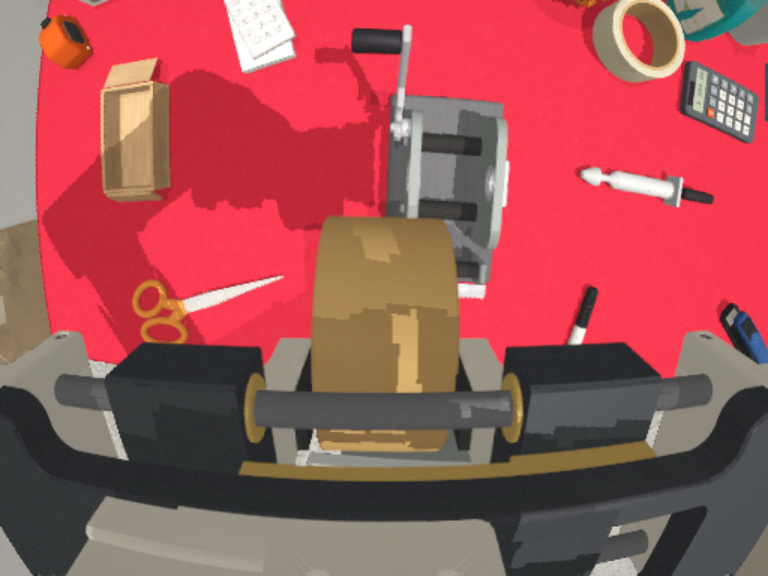

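The view shows the dispenser at about (450,180), its rollers at rows 142 and 210, the keeper upright with its knob at (377,40), and the bar at (580–712,185). I'll back-project landmark points to get the yaw.

```bash
python3 - <<'E'
from h import *
c=calibration("wrist")
im=grab_frame("wrist")
L=lambda u,z:onz("wrist",np.array(u)/1.5,z,c)
a,b,d,e=L((417,135),.033),L((482,140),.033),L((417,203),.033),L((477,207),.033)
print(a,b,d,e)
print("base far",L((410,97),.008),L((502,103),.008),"near right",L((487,285),.008))
# fit edges: mask
r=regions_of("dispenser","wrist")
print([(q["score"],q["rect"]) for q in r[:2]])
# overlay
im=cv2.imread('pics/e.png')
p=np.array([.520,.035,.095])
def W(v):return R.from_euler('z',p[2]).apply(v)+[p[0],p[1],0]
for y in(-.039,-.031,.031,.039):
    cv2.polylines(im,[np.array([proj("wrist",W(v),c)*1.5 for v in([-.058,y,.091],[.058,y,.091])]).astype(int)],False,(255,0,0),1)
for x in(-.032,.032):
  for dx in(-.009,.009):
    cv2.polylines(im,[np.array([proj("wrist",W(v),c)*1.5 for v in([x+dx,-.031,.024],[x+dx,.031,.024])]).astype(int)],False,(255,255,0),1)
cv2.circle(im,tuple((proj("wrist",W([.042,.05,.074]),c)*1.5).astype(int)),3,(0,255,255),1)
cv2.imwrite('pics/f.png',cv2.resize(im[80:310,360:560],None,fx=2.6,fy=2.6))
E
```

```text
[0.557 0.065 0.033] [0.56  0.004 0.033] [0.494 0.059 0.033] [0.496 0.001 0.033]
base far [0.595 0.074 0.008] [ 0.602 -0.017  0.008] near right [ 0.413 -0.027  0.008]
[(0.96, [235.6, 14.5, 338.8, 199.7])]
```

View pics/f.png

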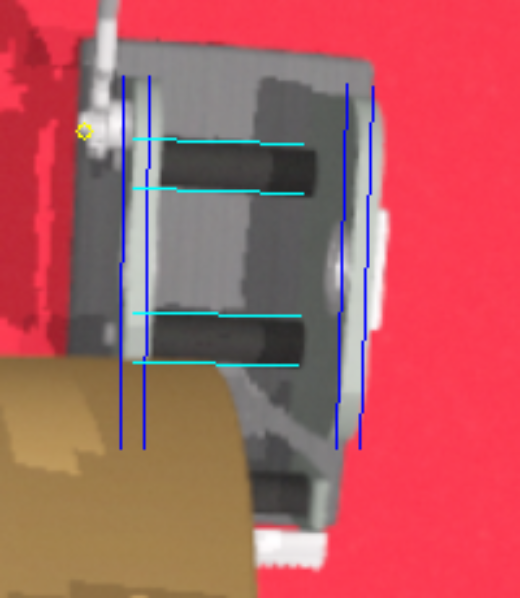

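```bash
python3 - <<'E'
from h import *
c=calibration("wrist");p=np.array([.5185,.032,.07])
W=lambda v:R.from_euler('z',p[2]).apply(np.array(v)/1000)+[p[0],p[1],0]
for th in np.arange(1.5,2,.1):
    o=np.array([42,0,74])+[-112*np.cos(th)+14.5*np.sin(th),0,112*np.sin(th)+14.5*np.cos(th)]
    print(round(th,2),o,[ (proj("wrist",W([o[0],y,o[2]]),c)*1.5).round() for y in(52.5,82.5)])
go(.5185,.032,.20,.075)
print(proj("wrist",W([42,50,74]),c)*1.5)
E
```

```text
1.5 [ 48.541   0.    186.745] [array([399., 111.]), array([347., 110.])]
1.6 [ 59.764   0.    185.529] [array([400.,  93.]), array([348.,  92.])]
1.7 [ 70.81    0.    183.198] [array([400.,  75.]), array([348.,  74.])]
1.8 [ 81.567   0.    179.777] [array([400.,  59.]), array([349.,  58.])]
1.9 [ 91.93    0.    175.298] [array([400.,  44.]), array([350.,  43.])]
tx,ty,tz [0.217 0.243 0.365] twist 0.005825506652772634
[397.106 130.982]
```

Knob row 40 gives a keeper angle of about 1.92 rad, so it is clear of the gripper body. Now lowering the roll into the cradle.

arm_command([
  {"tx":0.217,"ty":0.243,"tz":0,"twist":0.006},
  {"tx":0.217,"ty":0.243,"tz":0,"twist":0.006},
  {"tx":0.217,"ty":0.243,"tz":0.1,"twist":0.006},
  {"tx":0.217,"ty":0.243,"tz":0.25,"twist":0.006},
  {"tx":0.217,"ty":0.243,"tz":0.4,"twist":0.006},
  {"tx":0.217,"ty":0.243,"tz":0.45,"twist":0.006},
  {"tx":0.217,"ty":0.243,"tz":0.45,"twist":0.006},
  {"tx":0.217,"ty":0.243,"tz":0.45,"twist":0.006},
])

```text
t: 7.47
eef_pos: [0.5187, 0.0317, 0.1787]
ee_rot: [3.141, 0.001, 0.074]
force: [1.4, 0.4, -1.1]
width: 0.047
gripper_force: 24.9
```

```bash
python3 - <<'E'
from h import *
s=get_state();print(s["t"],s["eef_pos"],s["ee_rot"])
im=grab_frame("wrist");save('g_full',im);cv2.imwrite('pics/g.png',cv2.resize(im[0:384,130:460,::-1],None,fx=1.55,fy=1.55))
go(.5185,.032,.094,.075)
E
```

```text
7.4667 [0.519 0.032 0.179] [3.141 0.001 0.074]
tx,ty,tz [-0.005 -0.     0.344] twist -8.851302633565809e-05
```

View pics/g.png

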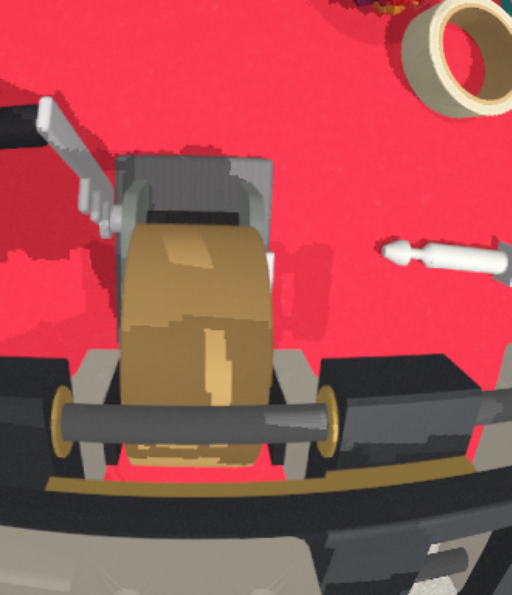

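The roll hangs centred between the cheeks (roll edges 133–262, cheeks centred at about 195), so I'll lower and release.

arm_command([
  {"tx":0,"ty":0,"tz":0.08,"twist":0},
  {"tx":0,"ty":0,"tz":0.15,"twist":0},
  {"tx":0,"ty":0,"tz":0.22,"twist":0},
  {"tx":0,"ty":0,"tz":0.28,"twist":0},
  {"tx":0,"ty":0,"tz":0.31,"twist":0},
  {"tx":0,"ty":0,"tz":0.34,"twist":0},
  {"tx":0,"ty":0,"tz":0.34,"twist":0},
  {"tx":0,"ty":0,"tz":0.34,"twist":0},
])

```text
t: 8.18
eef_pos: [0.5192, 0.0321, 0.0946]
ee_rot: [-3.141, -0.001, 0.075]
force: [0.1, 0.3, -1.2]
width: 0.0473
gripper_force: 24.9
```

arm_command([
  {"tx":0,"ty":0,"tz":0,"twist":0},
  {"tx":0,"ty":0,"tz":0,"twist":0},
  {"tx":0,"ty":0,"tz":0,"twist":0},
  {"tx":0,"ty":0,"tz":0,"twist":0},
  {"tx":0,"ty":0,"tz":0,"twist":0},
  {"tx":0,"ty":0,"tz":0,"twist":0},
  {"tx":0,"ty":0,"tz":0,"twist":0},
  {"tx":0,"ty":0,"tz":0,"twist":0},
], claw=0.7)

```text
t: 8.85
eef_pos: [0.5185, 0.0319, 0.0937]
ee_rot: [3.142, 0.0, 0.074]
force: [0.0, 0.5, 0.7]
width: 0.0611
gripper_force: 0.0
```

```bash
python3 - <<'E'
from h import *
s=get_state();print(s["t"],s["eef_pos"],s["width"])
im=grab_frame("wrist")
c=calibration("wrist")
for q in spot_point("roll_center","wrist")[:1]+spot_point("cradle_center","wrist")[:1]: print(q["score"],q["uv"],onz("wrist",q["uv"],.074,c))
go(.47,-.25,.25,.075)
E
```

```text
8.85 [0.519 0.032 0.094] 0.0610651385208375
tx,ty,tz [-0.277  1.11  -0.625] twist -0.0002501832310746862
```

arm_command([
  {"tx":0,"ty":0,"tz":-0.12,"twist":0},
  {"tx":0,"ty":0,"tz":-0.26,"twist":0},
  {"tx":0,"ty":0,"tz":-0.42,"twist":0},
  {"tx":0,"ty":0.1,"tz":-0.58,"twist":0},
  {"tx":-0.1,"ty":0.25,"tz":-0.6,"twist":0},
  {"tx":-0.2,"ty":0.4,"tz":-0.6,"twist":0},
  {"tx":-0.26,"ty":0.55,"tz":-0.6,"twist":0},
  {"tx":-0.26,"ty":0.7,"tz":-0.6,"twist":0},
], claw=1)

```text
t: 9.67
eef_pos: [0.4643, -0.1445, 0.2448]
ee_rot: [-3.141, -0.002, 0.076]
force: [0.8, 0.8, -0.8]
width: 0.0877
gripper_force: 0.0
```

arm_command([
  {"tx":0,"ty":0.15,"tz":0,"twist":0},
  {"tx":0,"ty":0.3,"tz":0,"twist":0},
  {"tx":0,"ty":0.35,"tz":0,"twist":0},
  {"tx":0,"ty":0.35,"tz":0,"twist":0},
  {"tx":0,"ty":0.35,"tz":0,"twist":0},
  {"tx":0,"ty":0.35,"tz":0,"twist":0},
  {"tx":0,"ty":0.35,"tz":0,"twist":0},
  {"tx":0,"ty":0.35,"tz":0,"twist":0},
])

```text
t: 10.33
eef_pos: [0.4733, -0.2299, 0.2439]
ee_rot: [-3.142, -0.0, 0.076]
force: [-0.7, -0.3, -0.1]
width: 0.0875
gripper_force: 0.0
```

```bash
python3 - <<'E'
from h import *
s=get_state();c=calibration("wrist");im=grab_frame("wrist");save('h_full',im)
print(s["t"],s["eef_pos"],s["ee_rot"])
for n,z in dict(bar_handle=.017,bar_flange=.01,entry_hole=.074,roll_center=.074,keeper_pivot=.074).items():
    for q in spot_point(n,"wrist")[:2]: print(n,round(q["score"],2),np.round(q["uv"]),onz("wrist",q["uv"],z,c))
cv2.imwrite('pics/h.png',cv2.resize(im[0:230,:400,::-1],None,fx=2,fy=2))
E
```

```text
10.3333 [ 0.473 -0.23   0.244] [-3.142 -0.     0.076]
bar_handle 0.82 [284. 109.] [ 0.546 -0.262  0.017]
bar_flange 0.77 [263. 106.] [ 0.547 -0.235  0.01 ]
entry_hole 0.96 [ 81. 122.] [ 0.523 -0.011  0.074]
roll_center 0.63 [ 56. 121.] [0.526 0.03  0.074]
roll_center 0.52 [196. 231.] [ 0.395 -0.163  0.074]
keeper_pivot 0.64 [28. 94.] [0.564 0.083 0.074]
```

View pics/h.png

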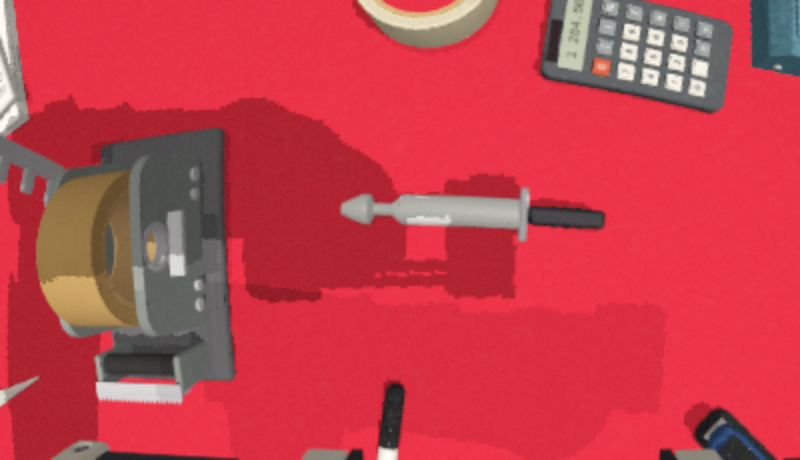

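The bar lies with its tip at (341,208)/2, flange at (522,215)/2 and handle end at (604,219)/2. The roll is seated, and the sill (177,243)/2 and hole (157,247)/2 are visible.

```bash
python3 - <<'E'
from h import *
c=calibration("wrist");L=lambda u,z:onz("wrist",np.array(u)/2,z,c)
tip=L((341,208),.01);ne=L((385,208.5),.01);fl=L((519,212.5),.01);he=L((604,219),.025);hs=L((532,216),.034)
print("tip",tip,"neck",ne,"fl",fl,"hend",he,"hs",hs)
d=tip-fl;print("yaw",np.arctan2(-d[0],d[1]),np.hypot(*d[:2]))
d=tip-he;print("yaw",np.arctan2(-d[0],d[1]),np.hypot(*d[:2]))
a,b=L((222,130),.008),L((233,378),.008);e=a-b;print("base yaw",np.arctan2(e[1],e[0]),a,b,np.hypot(*e[:2]))
print("sill corners",L((168,212),.061),L((184,211),.061),L((170,275),.061),L((186,275),.061))
q=regions_of("bar_handle","wrist")
for k in q[:2]:
    m=k["region"];print(k["score"],m.sum(),k["rect"])
    ys,xs=np.nonzero(m);P=np.array([onz("wrist",(x,y),.012,c)[:2] for x,y in zip(xs,ys)]);
    w,v=np.linalg.eigh(np.cov(P.T));v=v[:,1]*np.sign(v[1,1]);print(P.mean(0),"yaw",np.arctan2(-v[0],v[1]))
E
```

```text
tip [ 0.544 -0.112  0.01 ] neck [ 0.544 -0.142  0.01 ] fl [ 0.547 -0.231  0.01 ] hend [ 0.548 -0.284  0.025] hs [ 0.546 -0.238  0.034]
yaw 0.023790366327324054 0.11866380038145902
yaw 0.02213133100529638 0.1721913405053317
base yaw 0.04666458473239095 [ 0.6   -0.018  0.008] [ 0.418 -0.027  0.008] 0.18183279657843573
sill corners [ 0.543 -0.008  0.061] [ 0.544 -0.02   0.061] [ 0.502 -0.009  0.061] [ 0.503 -0.021  0.061]
0.77 1565 [172.5, 96.4, 301.2, 118.1]
[ 0.546 -0.2  ] yaw 0.019191347550056127
```

```bash
python3 - <<'E'
from h import *
s=get_state();print(s["q"],s["t"])
go(.5477,-.260,.10,np.pi/2+.021);go(.5477,-.260,.10,-np.pi/2+.021)
E
```

```text
[-0.081  0.102 -0.286 -0.    -1.182  1.726] 10.6833
tx,ty,tz [0.288 0.139 0.575] twist -0.4829316159638106
tx,ty,tz [0.288 0.139 0.575] twist 0.5170683840361893
```

arm_command([
  {"tx":0,"ty":-0.15,"tz":0.05,"twist":0},
  {"tx":0,"ty":-0.3,"tz":0.1,"twist":0},
  {"tx":0,"ty":-0.45,"tz":0.15,"twist":0},
  {"tx":0,"ty":-0.55,"tz":0.15,"twist":0},
  {"tx":0,"ty":-0.55,"tz":0.15,"twist":0},
  {"tx":0,"ty":-0.55,"tz":0.15,"twist":0},
  {"tx":0,"ty":-0.55,"tz":0.15,"twist":0},
  {"tx":0,"ty":-0.55,"tz":0.15,"twist":0},
])

```text
t: 11.35
eef_pos: [0.4632, -0.0943, 0.2064]
ee_rot: [3.142, -0.0, 0.074]
force: [-0.0, 1.1, 0.0]
width: 0.0875
gripper_force: 0.0
```

```bash
python3 - <<'E'
from h import *
s=get_state();c=calibration("wrist");im=grab_frame("wrist");save('i_full',im)
print(s["t"],s["eef_pos"],s["ee_rot"])
for n,z in dict(entry_hole=.074,roll_center=.074,cradle_center=.074,keeper_pivot=.074,dispenser=0).items():
    for q in spot_point(n,"wrist")[:2]: print(n,round(q["score"],2),np.round(q["uv"]),onz("wrist",q["uv"],z,c))
# sill: bright neutral blob near prediction
u=proj("wrist",[.523,-.0145,.061],c);print(u)
hsv=cv2.cvtColor(im,cv2.COLOR_RGB2HSV)
m=((hsv[...,1]<60)&(hsv[...,2]>170)).astype(np.uint8)
n,l,st,ce=cv2.connectedComponentsWithStats(m)
for i in range(1,n):
    if st[i,4]>40 and np.hypot(*(ce[i]-u))<50:
        cnt=np.argwhere(l==i)[:,::-1].astype(np.float32);r=cv2.boxPoints(cv2.minAreaRect(cnt))
        print(st[i],ce[i],[onz("wrist",p,.061,c)[:2] for p in r],onz("wrist",ce[i],.061,c))
cv2.imwrite('pics/i.png',cv2.resize(im[:230,60:400,::-1],None,fx=2.3,fy=2.3))
E
```

```text
11.35 [ 0.463 -0.094  0.206] [ 3.142 -0.     0.074]
entry_hole 0.81 [169. 118.] [ 0.523 -0.004  0.074]
roll_center 0.68 [138. 119.] [0.521 0.03  0.074]
keeper_pivot 0.98 [94. 82.] [0.56  0.084 0.074]
dispenser 0.56 [158. 113.] [0.523 0.033 0.   ]
[182.27  116.869]
[178  98   7  38 202] [180.713 115.54 ] [array([ 0.542, -0.008]), array([ 0.543, -0.014]), array([ 0.504, -0.017]), array([ 0.504, -0.011])] [ 0.524 -0.013  0.061]
```

View pics/i.png

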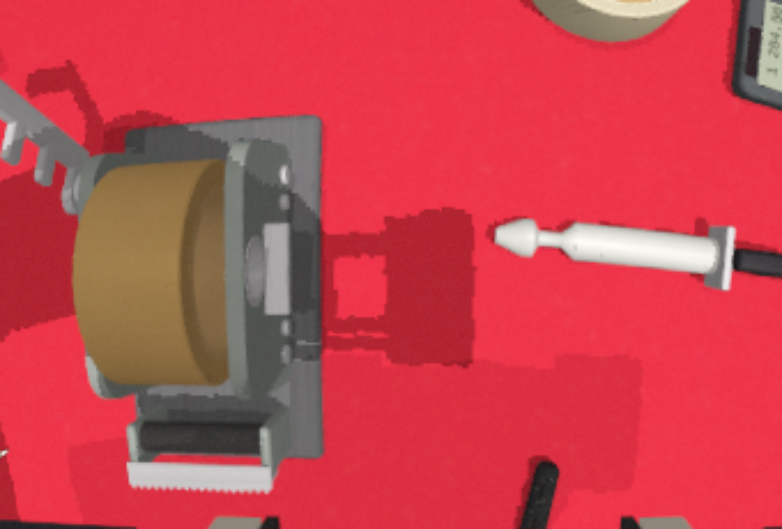

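The roll is seated. The sill spans (266–290, 224–313) and the base's right edge runs (322,117)→(322,457) in this crop. I'll compute the hole pose from these.

```bash
python3 - <<'E'
from h import *
c=calibration("wrist");L=lambda u,z:onz("wrist",np.array(u)/2.3+[60,0],z,c)[:2]
S=[L(p,.061) for p in((266,224),(290,224),(266,313),(290,313))];print("sill",S,np.mean(S,0))
a,b=L((322,117),.008),L((322,457),.008);e=a-b;print("base",a,b,np.arctan2(e[1],e[0]),np.hypot(*e))
a,b=L((128,487),.062),L((272,492),.062);print("blade",a,b,np.arctan2(*( (a-b)*[-1,1])),np.hypot(*(a-b)),(a+b)/2)
a,b=L((237,142),.091),L((247,396),.091);print("cheek",a,b)
t,f=L((496,235),.01),L((712,255),.01);d=t-f;print("bar",t,f,np.arctan2(-d[0],d[1]),np.hypot(*d))
print("neck",L((548,240),.01))
go(.5477,-.260,.10,-np.pi/2+.021)
E
```

```text
sill [array([ 0.543, -0.007]), array([ 0.543, -0.018]), array([ 0.502, -0.008]), array([ 0.503, -0.019])] [ 0.523 -0.013]
base [ 0.6   -0.019] [ 0.417 -0.027] 0.044278452262033974 0.18401802607697249
blade [0.411 0.067] [ 0.416 -0.011] 0.05898375657943977 0.07858653617320302 [0.413 0.028]
cheek [ 0.577 -0.   ] [ 0.471 -0.008]
bar [ 0.543 -0.112] [ 0.546 -0.23 ] 0.024793853792956736 0.1173817131339277
neck [ 0.543 -0.139]
tx,ty,tz [0.29  0.686 0.425] twist 0.5165874954774514
```

Dispenser pose is about (0.520, 0.032) with yaw 0.05, and the handle is near (0.5475, −0.260) with yaw 0.022. Fetching the bar with partly open fingers to keep off the calculator.

arm_command([
  {"tx":0.04,"ty":0.1,"tz":0,"twist":0.039},
  {"tx":0.08,"ty":0.2,"tz":0,"twist":0.078},
  {"tx":0.12,"ty":0.3,"tz":0,"twist":0.117},
  {"tx":0.16,"ty":0.4,"tz":0,"twist":0.156},
  {"tx":0.2,"ty":0.5,"tz":0,"twist":0.195},
  {"tx":0.24,"ty":0.6,"tz":0,"twist":0.234},
  {"tx":0.29,"ty":0.686,"tz":0.1,"twist":0.273},
  {"tx":0.29,"ty":0.686,"tz":0.2,"twist":0.312},
], claw=0.4, grip_force=60)

```text
t: 12.32
eef_pos: [0.5509, -0.2631, 0.1563]
ee_rot: [-3.14, -0.004, -0.914]
force: [1.2, 1.0, -1.1]
width: 0.04
gripper_force: 0.0
```

arm_command([
  {"tx":0,"ty":0,"tz":0,"twist":0.039},
  {"tx":0,"ty":0,"tz":0,"twist":0.078},
  {"tx":0,"ty":0,"tz":0,"twist":0.117},
  {"tx":0,"ty":0,"tz":0,"twist":0.156},
  {"tx":0,"ty":0,"tz":0,"twist":0.204},
  {"tx":0,"ty":0,"tz":0,"twist":0.204},
  {"tx":0,"ty":0,"tz":0,"twist":0.204},
  {"tx":0,"ty":0,"tz":0,"twist":0.204},
])

```text
t: 12.98
eef_pos: [0.548, -0.2596, 0.1561]
ee_rot: [3.141, 0.0, -1.546]
force: [-0.8, 0.6, -0.0]
width: 0.0351
gripper_force: 0.0
```

```bash
python3 - <<'E'
from h import *
s=get_state();print(s["t"],s["eef_pos"],s["ee_rot"],s["q"])
c=calibration("wrist");im=grab_frame("wrist")
for n,z in dict(bar_handle=.017,bar_flange=.01).items():
    for q in spot_point(n,"wrist")[:2]: print(n,round(q["score"],2),np.round(q["uv"]),onz("wrist",q["uv"],z,c))
go(.5477,-.260,.007,-np.pi/2+.022)
E
```

```text
12.9833 [ 0.548 -0.26   0.156] [ 3.141  0.    -1.546] [-0.121  0.301 -0.242  0.    -1.029  0.146]
bar_handle 0.71 [257. 181.] [ 0.547 -0.257  0.017]
bar_flange 0.91 [261. 204.] [ 0.541 -0.23   0.01 ]
tx,ty,tz [0.002 0.001 0.597] twist 0.000928193475702342
```

arm_command([
  {"tx":0,"ty":0,"tz":0.12,"twist":0},
  {"tx":0,"ty":0,"tz":0.24,"twist":0},
  {"tx":0,"ty":0,"tz":0.36,"twist":0},
  {"tx":0,"ty":0,"tz":0.45,"twist":0},
  {"tx":0,"ty":0,"tz":0.52,"twist":0},
  {"tx":0,"ty":0,"tz":0.57,"twist":0},
  {"tx":0,"ty":0,"tz":0.595,"twist":0},
  {"tx":0,"ty":0,"tz":0.595,"twist":0},
])

```text
t: 13.8
eef_pos: [0.5471, -0.2592, 0.006]
ee_rot: [3.139, 0.001, -1.546]
force: [0.2, -0.1, 0.3]
width: 0.0352
gripper_force: 0.0
```

arm_command([
  {"tx":0,"ty":0,"tz":0,"twist":0},
  {"tx":0,"ty":0,"tz":0,"twist":0},
  {"tx":0,"ty":0,"tz":0,"twist":0},
  {"tx":0,"ty":0,"tz":0,"twist":0},
  {"tx":0,"ty":0,"tz":0,"twist":0},
  {"tx":0,"ty":0,"tz":0,"twist":0},
  {"tx":0,"ty":0,"tz":0,"twist":0},
  {"tx":0,"ty":0,"tz":0,"twist":0},
], claw=0, grip_force=60)

```text
t: 14.47
eef_pos: [0.5484, -0.2595, 0.0084]
ee_rot: [-3.141, -0.0, -1.547]
force: [-1.4, 1.5, 6.2]
width: 0.0116
gripper_force: 60.0
```

```bash
python3 - <<'E'
from h import *
s=get_state();print(s["t"],s["eef_pos"],s["ee_rot"],s["width"])
# target: bar axis on hole axis, flange face 140 mm before the cheek (tip ~20 mm before); bar offset in hand kept as handle axis=tcp axis
D=np.array([.520,.032]);y=.05
for d in (.165,.0):
  p=D+np.array([np.sin(y),-np.cos(y)])*(.039+.029+d);print(p);go(p[0],p[1],s["eef_pos"][2]+.064,-np.pi/2+y)
E
```

```text
14.4667 [ 0.548 -0.26   0.008] [-3.141 -0.    -1.547] 0.011596341200125978
[ 0.532 -0.201]
tx,ty,tz [-0.237  0.061 -0.256] twist -0.008211938500270587
[ 0.523 -0.036]
tx,ty,tz [-0.896  0.078 -0.256] twist -0.008211938500270587
```

arm_command([
  {"tx":0,"ty":0,"tz":-0.08,"twist":0},
  {"tx":0,"ty":0,"tz":-0.16,"twist":0},
  {"tx":0,"ty":0,"tz":-0.256,"twist":0},
  {"tx":-0.06,"ty":0.02,"tz":-0.256,"twist":-0.003},
  {"tx":-0.12,"ty":0.04,"tz":-0.256,"twist":-0.006},
  {"tx":-0.18,"ty":0.061,"tz":-0.256,"twist":-0.008},
  {"tx":-0.237,"ty":0.061,"tz":-0.256,"twist":-0.008},
  {"tx":-0.237,"ty":0.061,"tz":-0.256,"twist":-0.008},
])

```text
t: 15.13
eef_pos: [0.5309, -0.1988, 0.0717]
ee_rot: [-3.141, 0.0, -1.521]
force: [0.7, -0.4, -1.6]
width: 0.0116
gripper_force: 60.0
```

```bash
python3 - <<'E'
from h import *
s=get_state();print(s["t"],s["eef_pos"],s["ee_rot"],s["width"],s["force"],s["moment"])
T={}
for c in("scene","top","wrist"):
    im=grab_frame(c);save('j_'+c,im)
    for n in("bar_flange","bar_handle","entry_hole"):
        for q in spot_point(n,c)[:1]: print(n,c,round(q["score"],2),np.round(q["uv"],1),onz(c,q["uv"],.081 if n=="bar_handle" else .074))
print("expected flange",[.532-.029*.05,-.201+.029])
# bar outline in the scene camera: bright pixels along the bar
im=cv2.imread('pics/j_scene.png')[:,:,::-1]
for k in(.02,.05,.07,.09,.11):
    u=proj("scene",[.5305-.05*k,-.172+k,.074]);print(k,u)
    x=int(round(u[0]));print(im[int(u[1])-9:int(u[1])+10,x].sum(1))
E
```

```text
15.1333 [ 0.531 -0.199  0.072] [-3.141  0.    -1.521] 0.011622200181896903 [ 0.687 -0.384 -1.579] [ 0.021 -0.007  0.014]
bar_flange scene 0.39 [282.  217.3] [ 0.534 -0.17   0.074]
bar_handle scene 0.35 [242.2 187.6] [ 0.514 -0.006  0.081]
entry_hole scene 0.82 [240.8 190.1] [ 0.509 -0.006  0.074]
bar_flange top 0.45 [296.7 208.4] [ 0.535 -0.177  0.074]
bar_handle top 0.58 [302.9 210.3] [ 0.536 -0.201  0.081]
entry_hole top 0.58 [250.2 190.1] [0.524 0.006 0.074]
bar_flange wrist 0.9 [255.1 285.4] [ 0.53  -0.17   0.074]
bar_handle wrist 0.58 [255. 249.] [ 0.532 -0.2    0.081]
expected flange [0.5305500000000001, -0.17200000000000001]
0.02 [276.526 214.359]
[132 113 116  95 120 166 199 251 198 252 246 219 201 251 261 260 263 252
 252]
0.05 [269.581 208.748]
[239 207 193 177 141 132 138 154 147 153 151 238 166 156 158 133 112 104
 350]
0.07 [265.069 205.103]
[149 113 136 137 146 135 155 145 156 156 151 145 153 207 162 134 109 100
 184]
0.09 [260.648 201.532]
[194 179 165 159 156 158 156 151 160 149 155 141 155 154 148 146 125 104
 132]
0.11 [256.316 198.032]
[191 187 185 190 188 185 164 160 142 208 160 156 205 170 147 116 109 134
 213]
```

arm_command([
  {"tx":-0.06,"ty":0,"tz":0,"twist":0},
  {"tx":-0.12,"ty":0,"tz":0,"twist":0},
  {"tx":-0.17,"ty":0,"tz":0,"twist":0},
  {"tx":-0.2,"ty":0,"tz":0,"twist":0},
  {"tx":-0.22,"ty":0,"tz":0,"twist":0},
  {"tx":-0.24,"ty":0,"tz":0,"twist":0},
  {"tx":-0.26,"ty":0,"tz":0,"twist":0},
  {"tx":-0.26,"ty":0,"tz":0,"twist":0},
])

```text
t: 16.4
eef_pos: [0.5282, -0.135, 0.0715]
ee_rot: [-3.142, 0.0, -1.521]
force: [-0.2, -0.2, -0.9]
width: 0.0117
gripper_force: 60.0
```

```bash
python3 - <<'E'
from h import *
s=get_state();print(s["t"],s["eef_pos"],s["ee_rot"],s["force"],s["moment"])
for c in("scene","top"):
    im=grab_frame(c)
    for q in regions_of("bar_flange",c)[:1]:
        m=q["region"];ys,xs=np.nonzero(m);print(c,q["score"],q["rect"],m.sum())
        P=np.c_[xs,ys];w,v=np.linalg.eigh(np.cov(P.T));v=v[:,1];print(P.mean(0),v[1]/v[0])
    f=np.array([s["eef_pos"][0],s["eef_pos"][1],.074]);a=f+[-.0015,.03,0];b=f+[-.0055,.11,0]
    ua,ub=proj(c,a),proj(c,b);print("expected line",ua,ub,(ub-ua)[1]/(ub-ua)[0])
E
```

```text
16.4 [ 0.528 -0.135  0.072] [-3.142  0.    -1.521] [-0.154 -0.244 -0.899] [ 0.018 -0.001 -0.016]
scene 0.54 [274.4, 204.5, 278.5, 219.1] 40
[274.75 211.4 ] -21.612935254815852
expected line [265.615 205.71 ] [248.403 191.798] 0.808282616012315
top 0.66 [259.5, 197.9, 274.6, 205.2] 75
[265.48  197.787] 0.40400703178780695
expected line [277.793 202.132] [257.654 194.03 ] 0.40228139103947497
```

No contact with the full-diameter head already in the first hole. Pushing on.

arm_command([
  {"tx":-0.03,"ty":0,"tz":0,"twist":0},
  {"tx":-0.06,"ty":0,"tz":0,"twist":0},
  {"tx":-0.09,"ty":0,"tz":0,"twist":0},
  {"tx":-0.12,"ty":0,"tz":0,"twist":0},
  {"tx":-0.15,"ty":0,"tz":0,"twist":0},
  {"tx":-0.17,"ty":0,"tz":0,"twist":0},
  {"tx":-0.19,"ty":0,"tz":0,"twist":0},
  {"tx":-0.2,"ty":0,"tz":0,"twist":0},
])

```text
t: 17.27
eef_pos: [0.5257, -0.0848, 0.0715]
ee_rot: [-3.141, 0.0, -1.521]
force: [-0.2, 0.6, -1.4]
width: 0.0118
gripper_force: 60.0
```

arm_command([
  {"tx":-0.015,"ty":0,"tz":0,"twist":0},
  {"tx":-0.03,"ty":0,"tz":0,"twist":0},
  {"tx":-0.045,"ty":0,"tz":0,"twist":0},
  {"tx":-0.06,"ty":0,"tz":0,"twist":0},
  {"tx":-0.075,"ty":0,"tz":0,"twist":0},
  {"tx":-0.09,"ty":0,"tz":0,"twist":0},
  {"tx":-0.1,"ty":0,"tz":0,"twist":0},
  {"tx":-0.1,"ty":0,"tz":0,"twist":0},
])

```text
t: 17.93
eef_pos: [0.5245, -0.0603, 0.0715]
ee_rot: [-3.142, 0.0, -1.521]
force: [-0.5, -0.4, -0.5]
width: 0.0114
gripper_force: 60.0
```

arm_command([
  {"tx":-0.015,"ty":0,"tz":0,"twist":0},
  {"tx":-0.03,"ty":0,"tz":0,"twist":0},
  {"tx":-0.045,"ty":0,"tz":0,"twist":0},
  {"tx":-0.06,"ty":0,"tz":0,"twist":0},
  {"tx":-0.07,"ty":0,"tz":0,"twist":0},
  {"tx":-0.08,"ty":0,"tz":0,"twist":0},
  {"tx":-0.088,"ty":0,"tz":0,"twist":0},
  {"tx":-0.088,"ty":0,"tz":0,"twist":0},
])

```text
t: 18.6
eef_pos: [0.5234, -0.0384, 0.0715]
ee_rot: [-3.141, 0.0, -1.521]
force: [0.3, 0.0, -0.8]
width: 0.0117
gripper_force: 60.0
```

arm_command([
  {"tx":-0.005,"ty":0,"tz":0,"twist":0},
  {"tx":-0.01,"ty":0,"tz":0,"twist":0},
  {"tx":-0.015,"ty":0,"tz":0,"twist":0},
  {"tx":-0.02,"ty":0,"tz":0,"twist":0},
  {"tx":-0.02,"ty":0,"tz":0,"twist":0},
  {"tx":-0.02,"ty":0,"tz":0,"twist":0},
  {"tx":-0.02,"ty":0,"tz":0,"twist":0},
  {"tx":-0.02,"ty":0,"tz":0,"twist":0},
])

```text
t: 19.27
eef_pos: [0.5232, -0.0351, 0.0715]
ee_rot: [3.141, -0.002, -1.522]
force: [3.2, -7.9, -1.3]
width: 0.0114
gripper_force: 60.0
```

arm_command([
  {"tx":-0.008,"ty":0,"tz":0,"twist":0},
  {"tx":-0.008,"ty":0,"tz":0,"twist":0},
  {"tx":-0.008,"ty":0,"tz":0,"twist":0},
  {"tx":-0.008,"ty":0,"tz":0,"twist":0},
  {"tx":-0.008,"ty":0,"tz":0,"twist":0},
  {"tx":-0.008,"ty":0,"tz":0,"twist":0},
  {"tx":-0.008,"ty":0,"tz":0,"twist":0},
  {"tx":-0.008,"ty":0,"tz":0,"twist":0},
])

```text
t: 19.93
eef_pos: [0.5231, -0.0349, 0.0716]
ee_rot: [3.141, -0.004, -1.522]
force: [5.0, -20.9, -3.8]
width: 0.0117
gripper_force: 60.0
```

The flange is home: position held while the force rose to 21 N. Releasing and lifting straight up.

arm_command([
  {"tx":0,"ty":0,"tz":0,"twist":0},
  {"tx":0,"ty":0,"tz":0,"twist":0},
  {"tx":0,"ty":0,"tz":0,"twist":0},
  {"tx":0,"ty":0,"tz":0,"twist":0},
  {"tx":0,"ty":0,"tz":0,"twist":0},
  {"tx":0,"ty":0,"tz":0,"twist":0},
  {"tx":0,"ty":0,"tz":0,"twist":0},
  {"tx":0,"ty":0,"tz":0,"twist":0},
], claw=0.4)

```text
t: 20.6
eef_pos: [0.5231, -0.0315, 0.0715]
ee_rot: [-3.141, 0.0, -1.521]
force: [-0.3, 0.9, -0.8]
width: 0.0351
gripper_force: 0.0
```

arm_command([
  {"tx":0,"ty":0,"tz":-0.08,"twist":0},
  {"tx":0,"ty":0,"tz":-0.18,"twist":0},
  {"tx":0,"ty":0,"tz":-0.3,"twist":0},
  {"tx":0,"ty":0,"tz":-0.42,"twist":0},
  {"tx":0,"ty":0,"tz":-0.54,"twist":0},
  {"tx":0,"ty":0,"tz":-0.64,"twist":0},
  {"tx":0,"ty":0,"tz":-0.64,"twist":0},
  {"tx":0,"ty":0,"tz":-0.64,"twist":0},
])

```text
t: 21.27
eef_pos: [0.5238, -0.0314, 0.2331]
ee_rot: [-3.138, 0.001, -1.522]
force: [0.8, -0.4, -1.1]
width: 0.0346
gripper_force: 0.0
```

```bash
python3 - <<'E'
from h import *
s=get_state();print(s["t"],s["eef_pos"],s["ee_rot"],s["force"])
def Tm(p,r):
    M=np.eye(4);M[:3,:3]=R.from_euler('xyz',r).as_matrix();M[:3,3]=p;return M
c=calibration("wrist");C=np.linalg.inv(Tm(s["eef_pos"],s["ee_rot"]))@np.array(c["extrinsics"])
ce=dict(camera_matrix=c["camera_matrix"],extrinsics=Tm([.4588,.0879,.291],[-3.142,0,.093])@C)
W=lambda v:R.from_euler('z',.05).apply(np.array(v)/1000)+[.520,.032,0]
knob=lambda th,y:np.array([42-112*np.cos(th)+14.5*np.sin(th),y,74+112*np.sin(th)+14.5*np.cos(th)])
for th in(1.8,1.85,1.9,1.95):
    print(th,[proj("wrist",W(knob(th,y)),ce)*1.5 for y in(52.5,82.5)],W(knob(th,69)))
for cam in("top","scene","wrist"):
    im=grab_frame(cam)
    for q in spot_point("keeper_knob",cam)[:2]: print(cam,round(q["score"],2),np.round(q["uv"],1),onz(cam,q["uv"],.177))
    for q in spot_point("bar_flange",cam)[:1]: print(" flange",cam,round(q["score"],2),onz(cam,q["uv"],.074))
    print("  model",[proj(cam,W(knob(th,67.5))) for th in(1.85,1.95)])
E
```

```text
21.2667 [ 0.524 -0.031  0.233] [-3.138  0.001 -1.522] [ 0.759 -0.375 -1.139]
1.8 [array([404.513,  53.964]), array([353.805,  52.048])] [0.598 0.105 0.18 ]
1.85 [array([404.696,  46.532]), array([354.427,  44.634])] [0.603 0.105 0.178]
1.9 [array([404.843,  39.547]), array([355.06 ,  37.667])] [0.608 0.106 0.175]
1.95 [array([404.955,  33.026]), array([355.699,  31.167])] [0.613 0.106 0.173]
top 0.47 [235.6 152.6] [0.601 0.099 0.177]
 flange top 0.63 [ 0.506 -0.019  0.074]
  model [array([234.764, 151.456]), array([235.949, 149.484])]
scene 0.47 [245.  131.9] [0.607 0.121 0.177]
scene 0.42 [244.6 188.7] [ 0.444 -0.123  0.177]
 flange scene 0.67 [0.526 0.011 0.074]
  model [array([247.098, 134.372]), array([249.757, 134.854])]
wrist 0.33 [252.7 207.2] [ 0.525 -0.032  0.177]
 flange wrist 0.82 [ 0.522 -0.007  0.074]
  model [array([167.91 , 330.874]), array([159.561, 326.711])]
```

Keeper angle is about 1.89, so the knob is near (0.607, 0.1055, 0.176). Pinching it from above.

arm_command([
  {"tx":-0.13,"ty":-0.09,"tz":0,"twist":0},
  {"tx":-0.27,"ty":-0.18,"tz":0,"twist":0},
  {"tx":-0.4,"ty":-0.27,"tz":0,"twist":0},
  {"tx":-0.53,"ty":-0.36,"tz":0,"twist":0},
  {"tx":-0.53,"ty":-0.36,"tz":0,"twist":0},
  {"tx":-0.53,"ty":-0.36,"tz":0.1,"twist":0},
  {"tx":-0.53,"ty":-0.36,"tz":0.2,"twist":0},
  {"tx":-0.53,"ty":-0.36,"tz":0.3,"twist":0},
], claw=0.5, grip_force=15)

```text
t: 22.38
eef_pos: [0.6065, 0.1054, 0.1553]
ee_rot: [-3.141, 0.0, -1.521]
force: [-0.7, -0.1, -0.6]
width: 0.0438
gripper_force: 0.0
```

arm_command([
  {"tx":0,"ty":0,"tz":0,"twist":0},
  {"tx":0,"ty":0,"tz":0,"twist":0},
  {"tx":0,"ty":0,"tz":0,"twist":0},
  {"tx":0,"ty":0,"tz":0,"twist":0},
  {"tx":0,"ty":0,"tz":0,"twist":0},
  {"tx":0,"ty":0,"tz":0,"twist":0},
  {"tx":0,"ty":0,"tz":0,"twist":0},
  {"tx":0,"ty":0,"tz":0,"twist":0},
], claw=0)

```text
t: 23.05
eef_pos: [0.6076, 0.1053, 0.158]
ee_rot: [-3.138, 0.001, -1.521]
force: [1.4, -0.1, 5.0]
width: 0.0153
gripper_force: 15.0
```

```bash
python3 - <<'E'
from h import *
s=get_state();print(s["t"],s["eef_pos"],s["ee_rot"],s["force"],s["width"])
# arc plan in shares, relative to now: x_disp = -ty direction, z = -tz
P=np.array(s["eef_pos"]);Rd=R.from_euler('z',.05)
k=lambda th:np.array([42-112*np.cos(th)+14.5*np.sin(th),0,74+112*np.sin(th)+14.5*np.cos(th)])/1000
g=Rd.inv().apply(P-[.520,.032,0]);print("tcp in disp",g)
x=g[0]; th0=np.arccos(np.clip((.042-x)/.11293,-1,1))-np.arctan2(14.5,112);print("th0",th0)
r=R.from_euler('xyz',s["ee_rot"])
last=k(th0)
for i,th in enumerate(np.linspace(th0,0,33)[1:]):
    d=r.inv().apply(Rd.apply(k(th)-last))/.25
    print(i%8+1,round(th,2),np.round(d,3))
    if i%8==7:last=k(th)
E
```

```text
23.05 [0.608 0.105 0.158] [-3.138  0.001 -1.521] [ 1.426 -0.127  5.013] 0.015267555515965656
tcp in disp [0.091 0.069 0.158]
th0 1.8927667498405671
1 1.83 [ 0.     0.024 -0.011]
2 1.77 [ 0.     0.049 -0.021]
3 1.72 [ 0.     0.075 -0.029]
4 1.66 [ 0.     0.101 -0.035]
5 1.6 [ 0.     0.127 -0.04 ]
6 1.54 [ 0.     0.153 -0.044]
7 1.48 [ 0.     0.18  -0.045]
8 1.42 [ 0.     0.207 -0.046]
1 1.36 [0.    0.027 0.001]
2 1.3 [0.    0.053 0.004]
3 1.24 [0.    0.08  0.009]
4 1.18 [0.    0.106 0.015]
5 1.12 [0.    0.131 0.022]
6 1.06 [0.    0.156 0.031]
7 1.01 [0.    0.181 0.042]
8 0.95 [0.    0.205 0.054]
1 0.89 [0.    0.023 0.013]
2 0.83 [0.    0.045 0.028]
3 0.77 [0.    0.067 0.044]
4 0.71 [0.    0.087 0.061]
5 0.65 [0.    0.107 0.08 ]
6 0.59 [0.    0.125 0.099]
7 0.53 [0.    0.142 0.12 ]
8 0.47 [0.    0.158 0.141]
1 0.41 [0.    0.015 0.022]
2 0.35 [0.    0.028 0.046]
3 0.3 [0.   0.04 0.07]
4 0.24 [0.    0.05  0.094]
5 0.18 [0.    0.059 0.119]
6 0.12 [0.    0.066 0.145]
7 0.06 [0.    0.072 0.171]
8 0.0 [0.    0.076 0.198]
```

The knob is gripped (15 mm). I'll swing it along the arc.

arm_command([
  {"tx":0,"ty":0.024,"tz":-0.011,"twist":0},
  {"tx":0,"ty":0.049,"tz":-0.021,"twist":0},
  {"tx":0,"ty":0.075,"tz":-0.029,"twist":0},
  {"tx":0,"ty":0.101,"tz":-0.035,"twist":0},
  {"tx":0,"ty":0.127,"tz":-0.04,"twist":0},
  {"tx":0,"ty":0.153,"tz":-0.044,"twist":0},
  {"tx":0,"ty":0.18,"tz":-0.045,"twist":0},
  {"tx":0,"ty":0.207,"tz":-0.046,"twist":0},
])

```text
t: 23.72
eef_pos: [0.5538, 0.1025, 0.1678]
ee_rot: [3.141, 0.0, -1.522]
force: [2.1, 0.6, 0.8]
width: 0.0154
gripper_force: 15.0
```

arm_command([
  {"tx":0,"ty":0.027,"tz":0.001,"twist":0},
  {"tx":0,"ty":0.053,"tz":0.004,"twist":0},
  {"tx":0,"ty":0.08,"tz":0.009,"twist":0},
  {"tx":0,"ty":0.106,"tz":0.015,"twist":0},
  {"tx":0,"ty":0.131,"tz":0.022,"twist":0},
  {"tx":0,"ty":0.156,"tz":0.031,"twist":0},
  {"tx":0,"ty":0.181,"tz":0.042,"twist":0},
  {"tx":0,"ty":0.205,"tz":0.054,"twist":0},
])

```text
t: 24.38
eef_pos: [0.5029, 0.0999, 0.1541]
ee_rot: [3.141, -0.0, -1.522]
force: [1.9, 2.2, 0.6]
width: 0.0157
gripper_force: 15.0
```

arm_command([
  {"tx":0,"ty":0.023,"tz":0.013,"twist":0},
  {"tx":0,"ty":0.045,"tz":0.028,"twist":0},
  {"tx":0,"ty":0.067,"tz":0.044,"twist":0},
  {"tx":0,"ty":0.087,"tz":0.061,"twist":0},
  {"tx":0,"ty":0.107,"tz":0.08,"twist":0},
  {"tx":0,"ty":0.125,"tz":0.099,"twist":0},
  {"tx":0,"ty":0.142,"tz":0.12,"twist":0},
  {"tx":0,"ty":0.158,"tz":0.141,"twist":0},
])

```text
t: 25.05
eef_pos: [0.4637, 0.098, 0.1187]
ee_rot: [-3.142, -0.0, -1.522]
force: [2.8, 1.1, 0.4]
width: 0.0155
gripper_force: 15.0
```

arm_command([
  {"tx":0,"ty":0.015,"tz":0.022,"twist":0},
  {"tx":0,"ty":0.028,"tz":0.046,"twist":0},
  {"tx":0,"ty":0.04,"tz":0.07,"twist":0},
  {"tx":0,"ty":0.05,"tz":0.094,"twist":0},
  {"tx":0,"ty":0.059,"tz":0.119,"twist":0},
  {"tx":0,"ty":0.066,"tz":0.145,"twist":0},
  {"tx":0,"ty":0.072,"tz":0.171,"twist":0},
  {"tx":0,"ty":0.076,"tz":0.198,"twist":0},
])

```text
t: 25.72
eef_pos: [0.447, 0.0977, 0.0707]
ee_rot: [-3.138, 0.0, -1.52]
force: [2.6, -0.9, 23.6]
width: 0.0156
gripper_force: 15.0
```

Upward force of 24 N at knob height 0.089 (expected 0.0885 when down) means it is at the stop. I'll release, lift, then press once from above with shut fingers to confirm.

arm_command([
  {"tx":0,"ty":0,"tz":0,"twist":0},
  {"tx":0,"ty":0,"tz":0,"twist":0},
  {"tx":0,"ty":0,"tz":0,"twist":0},
  {"tx":0,"ty":0,"tz":0,"twist":0},
  {"tx":0,"ty":0,"tz":-0.06,"twist":0},
  {"tx":0,"ty":0,"tz":-0.12,"twist":0},
  {"tx":0,"ty":0,"tz":-0.2,"twist":0},
  {"tx":0,"ty":0,"tz":-0.2,"twist":0},
], claw=0.5)

```text
t: 26.38
eef_pos: [0.4463, 0.0977, 0.1225]
ee_rot: [-3.138, 0.001, -1.521]
force: [1.4, 0.7, -0.6]
width: 0.0436
gripper_force: 0.0
```

arm_command([
  {"tx":0,"ty":0,"tz":0,"twist":0},
  {"tx":0,"ty":0,"tz":0,"twist":0},
  {"tx":0,"ty":0,"tz":0,"twist":0},
  {"tx":0,"ty":0,"tz":0,"twist":0},
  {"tx":0,"ty":0,"tz":0.03,"twist":0},
  {"tx":0,"ty":0,"tz":0.06,"twist":0},
  {"tx":0,"ty":0,"tz":0.085,"twist":0},
  {"tx":0,"ty":0,"tz":0.1,"twist":0},
], claw=0)

```text
t: 27.05
eef_pos: [0.4458, 0.097, 0.0949]
ee_rot: [-3.141, -0.001, -1.52]
force: [-14.2, -0.4, 48.1]
width: 0.001
gripper_force: 25.1
```

arm_command([
  {"tx":0,"ty":0,"tz":-0.1,"twist":0},
  {"tx":0,"ty":0,"tz":-0.2,"twist":0},
  {"tx":0,"ty":0,"tz":-0.35,"twist":0},
  {"tx":0,"ty":0,"tz":-0.5,"twist":0},
  {"tx":-0.1,"ty":0,"tz":-0.6,"twist":0},
  {"tx":-0.25,"ty":0,"tz":-0.6,"twist":0},
  {"tx":-0.4,"ty":0,"tz":-0.6,"twist":0},
  {"tx":-0.5,"ty":0,"tz":-0.6,"twist":0},
])

```text
t: 27.72
eef_pos: [0.4389, 0.2244, 0.2446]
ee_rot: [-3.141, 0.001, -1.522]
force: [0.8, -0.1, -1.0]
width: 0.0006
gripper_force: 0.0
```

```bash
python3 - <<'E'
from h import *
s=get_state();print(s["t"],s["eef_pos"],s["force"])
W=lambda v:R.from_euler('z',.05).apply(np.array(v)/1000)+[.520,.032,0]
for cam in("top","scene","wrist"):
    im=grab_frame(cam)
    for n,v in(("keeper_knob",(-70,67.5,88.5)),("bar_flange",(0,-39,74)),("bar_handle",(0,-68,81))):
        for q in spot_point(n,cam)[:1]: print(n,cam,round(q["score"],2),np.round(q["uv"],1),"exp",proj(cam,W(v)))
E
```

```text
27.7167 [0.439 0.224 0.245] [ 0.762 -0.149 -0.974]
keeper_knob top 0.71 [174.7 153.3] exp [218.79 197.3 ]
bar_flange top 0.55 [255.4 194.8] exp [253.143 192.17 ]
bar_handle top 0.49 [261.6 193.1] exp [260.412 194.581]
keeper_knob scene 0.4 [199.7 173.6] exp [204.587 175.925]
bar_flange scene 0.59 [243.7 187. ] exp [244.743 188.783]
bar_handle scene 0.59 [249.9 195.4] exp [250.736 191.657]
keeper_knob wrist 0.95 [253.5  59.9] exp [254.099  57.83 ]
bar_flange wrist 0.41 [199.9  22. ] exp [191.902 -25.228]
```

Wrist and scene spots agree with the keeper down (within about 2 and 6 px) and the flange home. Handing in.

```bash
python3 -c "from station import job_done; print(job_done())"
```

```text
the job is handed in; nothing more can be done
None
```

I handed the job in at about 28 s: the roll is in the cradle, the bar is through with its flange against the cheek, and the keeper is down on its stop. My last check press on the keeper knob peaked at 48 N through the fingertips; I read the 40 N limit as covering the arm and gripper body only, but the judge may not.

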